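Clear the vegetable dicer and snap its lid shut

TASK

A few raw potato sticks are left on the dicer's blade grid and would keep its lid from closing. Hold the black scraper block and wipe all of them off the grid onto the cutting board, without touching the blades or the potato with your fingers. Then swing the dicer's sprung lid over and press its free end down until the catch snaps over it and holds it shut; leave the scraper on the table or the board, and do not upset the pot and the spice jar standing nearby.

Things in the scene. Friction and masses are not known exactly. Their poses are not given: they have to be found in the camera images.
- board: White plastic cutting board lying fixed on the table, 400 x 315 x 12 mm. Origin: centre of its underside; its x axis is the 400 mm direction, z up.
- dicer: Vegetable dicer fixed on the board: white box, grey top frame, 120 (its x) x 230 (its y) x 62 mm high. Origin: centre of its underside, on the board's top; at yaw 0 its y points to the robot's left, its long side -x faces the robot. The top is flat and has no wall at the long sides, so things wipe off; most of the board lies in front of the -x side. Lid hinged at the +y end, catch at the -y end.
- grid_mid (a point): Centre of the top of the dicer's blade grid, 62 mm above the dicer's origin; axes as the dicer's. The black and steel grid is 114 mm (x) x 162 mm (y), level with the frame. Blades are sharp: only the scraper may touch them.
- lid_hinge (a point): Point on the lid's hinge axis, mid-way along it, 104.5 mm along y and 72 mm above the dicer's origin; the axis runs along the dicer's x. Beside it two 14 mm wide hinge lugs stand up to 78 mm above the dicer's origin. Axes as the dicer's.
- dicer_lid (a joint): Angle of the white lid: 0 = shut, level; 1.9 = fully open, leaning out past upright. Flat plate 108 mm wide, 7 mm thick (5 above the hinge plane when shut), free end 212 mm from the hinge axis. A spring (1 to 2 N at the free end) lifts it unless the catch holds. Its lip meets the catch at about 0.07; pressing it past takes some 10 N at the thumb pad; snapped shut it reads below 0.01.
- lid_pad (a point): Middle of the grey ribbed thumb pad (60 x 34 mm) on the outer face of the lid, 186 mm from the hinge axis and 6.6 mm above the hinge plane; z axis normal to the lid, out of its outer face, -y axis toward the free end. Press here.
- dicer_catch (a joint): Angle of the grey spring catch (46 mm wide, 60 mm high flap on the dicer's -y end face, pivoted at its foot): 0 = upright; the lid's lip pushes its nose outward to about 0.07 in passing, then it springs back to near 0 over the lip.
- scraper: Black scraper block standing upright on the table: foot 30 mm thick (its x) x 130 mm wide (its y), 25 mm high, with a rubber wiping edge below; neck 18 mm thick; above it, from 52 to 74 mm, a grip bar 22 mm thick (x) x 104 mm long (y). Origin: centre of its underside, z up. Weighs 0.16 kg.
- stick_a: Potato stick, 60 (its x) x 14 x 14 mm, pale yellow, lying on the blade grid, 14 g. Origin: its centre.
- stick_b: Second potato stick, the same.
- stick_c: Third potato stick, the same.
- deli_pot: Bystander: food pot with a printed lid, 72 mm across, 71 mm high. Origin: centre of its underside.
- spice_jar: Bystander: glass spice jar with a white cap, 47 mm across, 98 mm high. Origin: centre of its underside.
Mind the look-alikes: they are no part of the job. Leave any green or pink look-alike of the stick_c alone.

How it is judged:
On the way, in this order (a step that is already met when the one before it is completed fails the run):
1. the scraper is wiped over the blade grid (its foot within 25 mm above it) (z of scraper in the frame of grid_mid between -0.01 and 0.025 m and x of scraper in the frame of grid_mid between -0.06 and 0.06 m and y of scraper in the frame of grid_mid between -0.075 and 0.075 m), for 0.1 s.
2. all three potato sticks are off the dicer, down at the board (z of each of stick_a, stick_b, stick_c in the frame of grid_mid below -0.012 m), for 0.2 s.
3. the lid is pressed shut and the catch has sprung back over it (value of joint dicer_lid below 0.02 rad and value of joint dicer_catch below 0.035 rad), for 0.2 s.
At the end, for the whole second after the job is handed in: Lid shut (under 0.02 rad), catch sprung back over it (under 0.035 rad); all three sticks at rest on the board (centres 12 mm or more below the grid's top, 10 mm or more above the table); scraper at rest on table or board (origin under 50 mm high) (all of step 2 and all of step 3 and z of each of stick_a, stick_b, stick_c in the frame of board above 0.01 m and height (world z) of scraper between -0.01 and 0.05 m and linear speed of each of scraper, stick_a, stick_b, stick_c below 0.02 m/s); the robot touches nothing.
It fails at once if fingers touch the blade grid (contact force between the fingers and blade_grid above 0.5 N).
It fails at once if fingers touch a potato stick (contact force between the fingers and stick_a above 0.3 N or contact force between the fingers and stick_b above 0.3 N or contact force between the fingers and stick_c above 0.3 N).
It fails at once if a bystander is moved by more than 30 mm or tipped (distance of any of deli_pot, spice_jar from where it was at the start of the episode above 0.03 m or angle between any of deli_pot, spice_jar's own z axis and vertical above 0.5 rad).
It also fails if it takes over 69 s, if anything falls off the work surface, if the arm or the gripper's body presses on something with over 40 N, if the wrist force passes 120 N, or if a joint passes its speed limit or range.

ROBOT

A 6-joint arm with a two-finger parallel gripper is mounted at the origin on a cart in front of the work surface, level with it; the furniture and walls round the work are solid. World frame = base frame: x ahead of the robot, y to its left, z up, the work surface at z = 0. Lengths are in m, angles in rad, forces in N, time in s.
With the tool pointing down it reaches from about 0.225 to 0.875 m from the base axis. Payload 3.4 kg.
Tool frame: the origin (TCP) lies between the finger pads; the fingertips stand 25 mm ahead of it and the grasp point (between the pads) lies 6 mm ahead of it (manip.tips_ahead is the distance from the TCP to the fingertips, in m); z points along the fingers, x is the direction in which the jaws open and shut, and the axes are right-handed (so a half turn about z gives the same grasp; the last joint's range is limited). The gripper opens to 85 mm and grips with 20 to 120 N. Pads are 22 mm wide; open, the fingers measure 114 mm over their backs; the gripper's body (76 mm by 85 mm) begins 54 mm behind the grasp point. The pads swing forward as they close: fully open they stand 13 mm farther back than shut.
Start: joints at [1.161, 0.276, 1.505, -0, 1.361, -0.121], TCP at [0.164, 0.551, 0.256] pointing down, gripper open.
Joint ranges: [-2.89, 2.89], [-0.75, 2.08], [0.22, 2.7], [-1.18, 4.32], [0.11, 2.71], [-2.7, 2.7]. Speed limits (rad/s): [2.57, 2.57, 3.14, 3.14, 3.14, 3.14].

INTERFACE

Orientations are given as a unit quaternion [w, x, y, z].
In Python, from rig import manip gives the robot as it stands. The module is installed in compiled form; this text tells all that it offers.
- The arm moves only by the tool send_rows, never from a script. Its argument "plan" is a list of rows, each an object with "linear": the shift along the tool's x, y, z in m, a list of three; "delta_rot": the turn, a rotation vector about the tool's x, y, z in degrees, a list of three; "fingers": the finger opening in m, from 0 to 0.0854. A call has 1 to 12 rows; each row shifts and turns the pose as measured when the row begins, along the tool's axes as they then stand; what a row does not reach is not made up. A row lasts 1/12 s, in which the tool goes at most 41.7 mm and 7.16 degrees, less where a joint would pass 70% of its speed; a pose out of reach is approached as far as the arm can. A call with a gripper value outside its range is refused whole. The fingers move at their own pace and stop on an object; "force" is the grip in N (left out, the last holds). Time passes only in rows, so rows that do not move let the fingers close. It gives the time, the measured TCP pose, the force and the opening at its end, in the units of the state.
- manip.get_state(): the state, without advancing time (a new reading comes with each control period).
- manip.get_image(name): name is "scene" or "side" or "wrist"; returns the picture (480x640x3 uint8, red, green, blue); there is no depth.
- manip.camera_info(name): a dict with "K" (3x3 intrinsics, pixels), "dist" ([k1, k2, p1, p2, k3] as OpenCV has them; the pictures are not rectified), "rvec" (rotation vector, rad) and "tvec" (3), from world to camera coordinates, as OpenCV has them. Camera axes: x right, y down, z forward; pixel columns grow to the right and rows downward; lengths in m; the calibration is good to about 2 mm. A picture is of the moment at which its call begins: read the wrist's pose just before it. camera_info takes no time and is no camera call; for the wrist camera it gives the pose at the moment of the call.
- manip.sign_off(): hands the job in, once; it reports no verdict.
Trained networks look in the newest picture that a camera, given by its name, has taken for a name from the list of things; names that differ only in an ending like _2 or _b are one class to them, and where a whole thing is asked for, a point or a joint stands for the part that bears it (a point fixed in the world has none). Each returns a list of dicts, best first, with "p" (0 to 1); they miss things now and then, are a little off and sometimes report something else, mostly with a low value. They report only what shows in the picture. A call takes as long as a camera call. They do not tell look-alikes from the thing itself.
- manip.find_in(thing, camera): "extent" ([left, top, right, bottom] in pixels, round what is visible of it).
- manip.masks_of(thing, camera): "pixels" (480x640 bool, what is visible of it) and "extent" ([left, top, right, bottom] in pixels, round what is visible of it).
The state is a dict: "clock": time; "qpos": joint angles; "qd": joint speeds; "effort": joint torques, N m; "position": TCP position; "ee_rot": TCP orientation; "contact_force": force on the tool from outside, world axes, zero at the start; "moment": the same for the moment, N m; "width": finger opening in m.
Only numpy, scipy, OpenCV 4.12 (cv2) and the standard library are available. Lean on these libraries where they do the work, as an engineer would, in place of code of your own. Each camera call takes 0.05 s, during which the arm holds its last target. There are 200 camera calls.

## Working session

There is one attempt and no reset: what is moved stays moved. The work goes in short steps, Python scripts to look and compute and a tool call to move; the robot and the scene stay as the last step left them, time stands still between calls to the robot, and variables do not carry over. Pictures are saved under pics/ and viewed, about 8 in all and at most 12, crops included, and the job is handed in when it is done.

Besides the shell and the picture viewer there is one more tool, called after ">>>" as name([rows], argument=value, ...), one row to a line, values as JSON. send_rows: Moves the arm, as the interface text tells. Its arguments: {"type":"object","properties":{"plan":{"type":"array","items":{"type":"object","properties":{"linear":{"type":"array","items":{"type":"number"}},"delta_rot":{"type":"array","items":{"type":"number"}},"fingers":{"type":"number"}}}},"force":{"type":"number"}},"required":["plan"]}

```bash
mkdir -p pics; cat > h.py <<'E'
import numpy as np, cv2
from rig import manip
def cam(n):
    c=manip.camera_info(n); R=cv2.Rodrigues(np.array(c['rvec'],float))[0]
    return np.array(c['K'],float),np.array(c['dist'],float),R,np.array(c['tvec'],float).ravel()
def ray(n,px):
    K,d,R,t=cam(n); u=cv2.undistortPoints(np.array(px,float).reshape(-1,1,2),K,d).reshape(-1,2)
    D=np.c_[u,np.ones(len(u))]@R; return -R.T@t,D
def atz(n,px,z):
    o,D=ray(n,px); return o+D*((z-o[2])/D[:,2])[:,None]
def proj(n,P):
    K,d,R,t=cam(n); return cv2.projectPoints(np.array(P,float).reshape(-1,1,3),cv2.Rodrigues(R)[0],t,K,d)[0].reshape(-1,2)
def save(n,f):
    im=manip.get_image(n); cv2.imwrite('pics/'+f,im[:,:,::-1]); return im
E
python3 - <<'E'
from h import *
for n in('scene','side'): save(n,n+'0.png'); K,d,R,t=cam(n); print(n,-R.T@t,K[0,0])
a=[cv2.imread(f'pics/{n}0.png') for n in('scene','side')]
for th in ['board','dicer','scraper','stick_a','deli_pot','spice_jar','dicer_lid','lid_pad']:
  for n in ('scene','side'): print(th,n,[(np.round(r['extent']).tolist(),round(r['p'],2)) for r in manip.find_in(th,n)])
s=manip.get_state();print(s)
E
```

```text
scene [0.06641374 0.56098798 1.01655676] 604.0046814014114
side [0.19559791 1.04420056 0.47957379] 552.5773631155519
board scene [([211.0, 222.0, 440.0, 415.0], 0.96)]
board side [([227.0, 236.0, 441.0, 338.0], 0.57)]
dicer scene []
dicer side [([243.0, 139.0, 351.0, 299.0], 0.65), ([304.0, 200.0, 331.0, 227.0], 0.6), ([310.0, 231.0, 337.0, 240.0], 0.53)]
scraper scene [([423.0, 190.0, 478.0, 233.0], 0.8), ([265.0, 278.0, 295.0, 296.0], 0.6)]
scraper side [([383.0, 194.0, 426.0, 231.0], 0.79)]
stick_a scene [([199.0, 401.0, 229.0, 413.0], 0.86), ([301.0, 256.0, 329.0, 278.0], 0.79), ([159.0, 361.0, 186.0, 384.0], 0.75), ([284.0, 267.0, 315.0, 287.0], 0.67), ([269.0, 276.0, 296.0, 299.0], 0.59)]
stick_a side [([257.0, 340.0, 297.0, 356.0], 0.87), ([203.0, 324.0, 237.0, 345.0], 0.83), ([309.0, 229.0, 337.0, 241.0], 0.63), ([307.0, 244.0, 316.0, 255.0], 0.54), ([306.0, 237.0, 325.0, 247.0], 0.48)]
deli_pot scene [([336.0, 172.0, 368.0, 209.0], 0.56)]
deli_pot side [([305.0, 200.0, 335.0, 225.0], 0.58)]
spice_jar scene [([358.0, 139.0, 384.0, 183.0], 0.9), ([200.0, 219.0, 273.0, 320.0], 
[... 302 characters left out ...]
0], 0.64)]
{'clock': 0.9, 'qpos': array([ 1.16100568e+00,  2.75866652e-01,  1.50488436e+00,  2.67741771e-06,
        1.36067612e+00, -1.21006067e-01]), 'qd': array([ 4.90813782e-04, -8.00628420e-05,  4.08478767e-04,  1.39292143e-03,
        6.83910637e-04,  9.53633400e-04]), 'effort': array([-4.79030459e-04, -4.16636145e+01, -2.46106195e+01, -1.43015200e-04,
       -6.81783104e-05,  6.15995788e-06]), 'position': array([0.16377734, 0.55122643, 0.25635329]), 'ee_rot': array([-4.22589490e-05,  8.01494814e-01,  5.98001719e-01,  7.11718013e-05]), 'contact_force': array([ 1.11885997,  0.57190524, -0.87814844]), 'moment': array([-0.00512641,  0.01769759,  0.01825624]), 'width': 0.08526526795176903}
```

View pics/scene0.png

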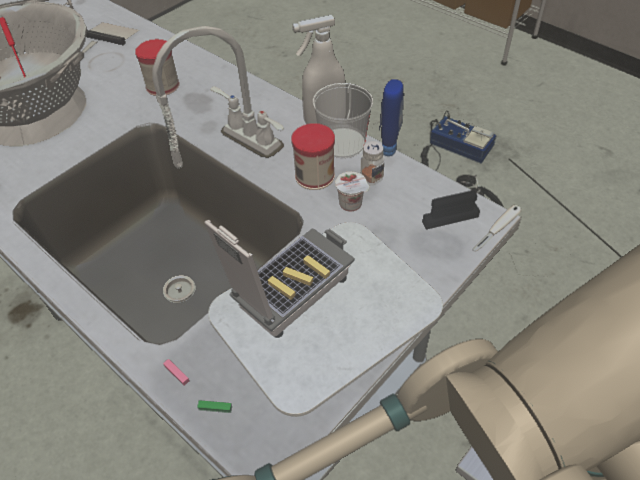

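View pics/side0.png

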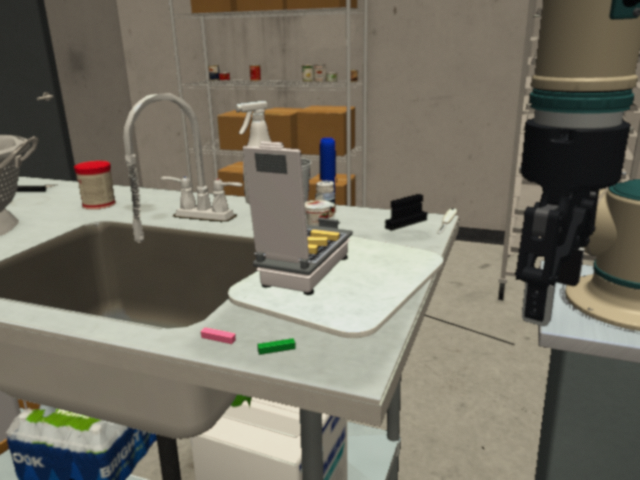

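The scene shows the scraper at (450,208), the dicer at (300,275) with its lid open, and yellow sticks at (281,287), (297,275) and (316,265). The pink (176,372) and green (214,406) sticks are look-alikes, so I'll leave them. The pot is at (351,190) and the jar at (372,160). Next I'll take close crops.

```bash
python3 - <<'E'
from h import *
im=cv2.imread('pics/scene0.png'); 
a=cv2.resize(im[170:350,195:365],None,fx=4.4,fy=4.4,interpolation=cv2.INTER_CUBIC)[:600]
a=cv2.resize(im[205:341,195:365],None,fx=4.4,fy=4.4,interpolation=cv2.INTER_CUBIC)
cv2.imwrite('pics/c1.png',a)
b=cv2.resize(im[180:255,410:525],None,fx=5,fy=5,interpolation=cv2.INTER_CUBIC)
cv2.imwrite('pics/c2.png',b)
print('board mid-z', atz('scene',[[300,275]],.074), 'scraper',atz('scene',[[450,222]],0.0), 'top',atz('scene',[[450,203]],.074))
print('sticks',atz('scene',[[281,287],[297,275],[316,265]],.081).round(3).tolist())
print('pot/jar',atz('scene',[[350,208],[372,181]],0).round(3).tolist())
E
```

```text
board mid-z [[0.5834804  0.07070222 0.074     ]] scraper [[ 0.46567365 -0.29608398  0.        ]] top [[ 0.46704252 -0.27986245  0.074     ]]
sticks [[0.588, 0.119, 0.081], [0.584, 0.078, 0.081], [0.572, 0.036, 0.081]]
pot/jar [[0.666, -0.185, 0.0], [0.682, -0.287, 0.0]]
```

View pics/c1.png

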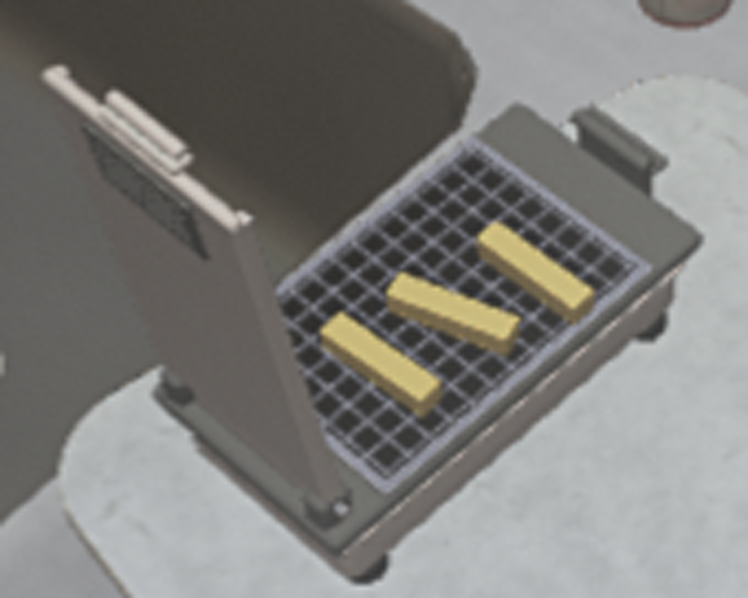

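View pics/c2.png

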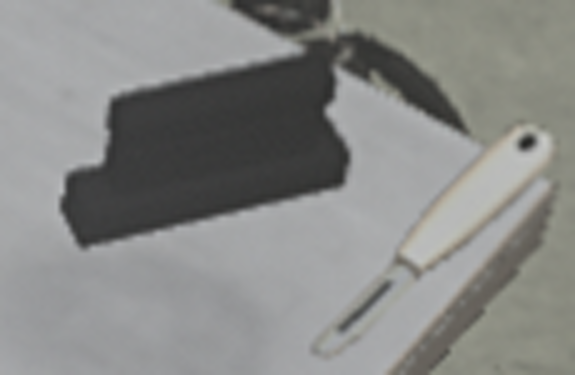

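```bash
python3 - <<'E'
from h import *
def c(u,o,s): return (np.array(u,float)+.5)/s-.5+np.array(o)
P=atz('scene',c([[520,103],[700,240],[340,555],[155,390]],[195,205],4.4),.074)[:,:2]
print(P.round(4).tolist(),[np.linalg.norm(P[i]-P[(i+1)%4]).round(4) for i in range(4)])
ctr=P.mean(0); ey=(P[2]-P[1]+P[3]-P[0]); ex=(P[0]-P[1]+P[3]-P[2])
print('dicer',ctr,np.degrees(np.arctan2(-ey[0],ey[1])),np.degrees(np.arctan2(ex[1],ex[0])))
S=atz('scene',c([[82,247],[347,189]],[410,180],5),0)[:,:2]
d=S[0]-S[1];L=np.linalg.norm(d);d/=L;n=np.array([d[1],-d[0]])
print('scr near edge',S,L,'yaw',np.degrees(np.arctan2(-d[0],d[1])),'ctr',S.mean(0)+n*.015)
E=c([[[330,335],[430,405]],[[395,290],[512,340]],[[485,235],[585,310]]],[195,205],4.4)
T=c([[c_[0],c_[1]] for c_ in [[340,318],[438,390],[402,278],[515,325],[495,226],[590,296]]],[195,205],4.4)
Q=atz('scene',T,.088)[:,:2]; print(Q.round(3).tolist())
for th in('dicer','scraper'):
  for n in('side',):
    pass
# check with side view
y=np.arctan2(-ey[0],ey[1]);R=np.array([[np.cos(y),-np.sin(y)],[np.sin(y),np.cos(y)]])
C=[np.r_[ctr+R@np.array(v),.074] for v in [(.06,-.115),(-.06,-.115),(-.06,.115),(.06,.115)]]
print('side proj',proj('side',C).round(1).tolist())
print('scene proj',proj('scene',C).round(1).tolist())
im=cv2.imread('pics/side0.png')
for p in proj('side',C): cv2.circle(im,tuple(int(round(v)) for v in p),1,(0,0,255),-1)
sc=S.mean(0)+n*.015;ys=np.arctan2(-d[0],d[1]);Rs=np.array([[np.cos(ys),-np.sin(ys)],[np.sin(ys),np.cos(ys)]])
for p in proj('side',[np.r_[sc+Rs@np.array(v),z] for v,z in [((-.015,-.065),0),((-.015,.065),0),((.011,-.052),.074),((.011,.052),.074),((-.011,-.052),.074),((-.011,.052),.074)]]): cv2.circle(im,tuple(int(round(v)) for v in p),1,(0,0,255),-1)
cv2.imwrite('pics/s1.png',cv2.resize(im[130:310,225:445],None,fx=3.3,fy=3.3,interpolation=cv2.INTER_CUBIC))
E
```

```text
[[0.6457, -0.0366], [0.5282, -0.0273], [0.5369, 0.1976], [0.6569, 0.1898]] [np.float64(0.1178), np.float64(0.2251), np.float64(0.1203), np.float64(0.2266)]
dicer [0.59191384 0.08088937] -2.5236108313773276 -4.136833256112087
scr near edge [[ 0.49515495 -0.24390551]
 [ 0.42283521 -0.35041377]] 0.12874064548238254 yaw -34.17673679420271 ctr [ 0.47140471 -0.30558585]
[[0.614, 0.116], [0.555, 0.117], [0.609, 0.083], [0.553, 0.07], [0.597, 0.034], [0.538, 0.037]]
side proj [[304.1, 222.1], [354.6, 228.2], [311.6, 269.0], [253.3, 259.9]]
scene proj [[312.4, 227.7], [355.5, 258.3], [271.5, 331.0], [228.6, 294.4]]Traceback (most recent call last):
  File "<stdin>", line 23, in <module>
TypeError: can't multiply sequence by non-int of type 'float'
```

>>> send_rows([
  {"linear": [-0.0306, 0.0224, 0]},
  {"linear": [-0.0306, 0.0224, 0]},
  {"linear": [-0.0306, 0.0224, 0]},
  {"linear": [-0.0306, 0.0224, 0]},
  {"linear": [-0.0306, 0.0224, 0]},
  {"linear": [-0.0306, 0.0224, 0]},
  {"linear": [-0.0306, 0.0224, 0]},
  {"linear": [-0.0306, 0.0224, 0]},
  {"linear": [-0.0306, 0.0224, 0]},
  {"linear": [-0.0306, 0.0224, 0]},
  {"linear": [-0.0306, 0.0224, 0]},
  {"linear": [-0.0306, 0.0224, 0]},
])

```text
$.plan[0]: bad value
```

>>> send_rows([
  {"linear": [-0.0306, 0.0224, 0]},
  {"linear": [-0.0306, 0.0224, 0]},
  {"linear": [-0.0306, 0.0224, 0]},
  {"linear": [-0.0306, 0.0224, 0]},
  {"linear": [-0.0306, 0.0224, 0]},
  {"linear": [-0.0306, 0.0224, 0]},
  {"linear": [-0.0306, 0.0224, 0]},
  {"linear": [-0.0306, 0.0224, 0]},
  {"linear": [-0.0306, 0.0224, 0]},
  {"linear": [-0.0306, 0.0224, 0]},
  {"linear": [-0.0306, 0.0224, 0]},
  {"linear": [-0.0306, 0.0224, 0]},
])

```text
$.plan[0]: bad value
```

>>> send_rows([
  {"delta_rot": [0, 0, 6.7]},
  {"delta_rot": [0, 0, 6.7]},
  {"delta_rot": [0, 0, 6.7]},
  {"delta_rot": [0, 0, 6.7]},
  {"delta_rot": [0, 0, 6.7]},
  {"delta_rot": [0, 0, 6.7]},
  {"delta_rot": [0, 0, 6.7]},
  {"delta_rot": [0, 0, 6.7]},
  {"delta_rot": [0, 0, 6.7]},
  {"delta_rot": [0, 0, 6.7]},
  {"delta_rot": [0, 0, 6.7]},
  {"delta_rot": [0, 0, 6.7]},
])

```text
$.plan[0]: bad value
```

All three calls were refused, so it looks like every row needs all the fields.

>>> send_rows([
  {"linear": [-0.0306, 0.0224, 0], "delta_rot": [0, 0, 0], "fingers": 0.085},
  {"linear": [-0.0306, 0.0224, 0], "delta_rot": [0, 0, 0], "fingers": 0.085},
  {"linear": [-0.0306, 0.0224, 0], "delta_rot": [0, 0, 0], "fingers": 0.085},
  {"linear": [-0.0306, 0.0224, 0], "delta_rot": [0, 0, 0], "fingers": 0.085},
  {"linear": [-0.0306, 0.0224, 0], "delta_rot": [0, 0, 0], "fingers": 0.085},
  {"linear": [-0.0306, 0.0224, 0], "delta_rot": [0, 0, 0], "fingers": 0.085},
  {"linear": [-0.0306, 0.0224, 0], "delta_rot": [0, 0, 0], "fingers": 0.085},
  {"linear": [-0.0306, 0.0224, 0], "delta_rot": [0, 0, 0], "fingers": 0.085},
  {"linear": [-0.0306, 0.0224, 0], "delta_rot": [0, 0, 0], "fingers": 0.085},
  {"linear": [-0.0306, 0.0224, 0], "delta_rot": [0, 0, 0], "fingers": 0.085},
  {"linear": [-0.0306, 0.0224, 0], "delta_rot": [0, 0, 0], "fingers": 0.085},
  {"linear": [-0.0306, 0.0224, 0], "delta_rot": [0, 0, 0], "fingers": 0.085},
])

```text
clock: 1.9
position: [0.3216, 0.1142, 0.2544]
ee_rot: [-0.001, 0.796, 0.605, 0.006]
contact_force: [1.3, 0.2, 0.5]
width: 0.0847
```

>>> send_rows([
  {"linear": [-0.0306, 0.0224, 0], "delta_rot": [0, 0, 0], "fingers": 0.085},
  {"linear": [-0.0306, 0.0224, 0], "delta_rot": [0, 0, 0], "fingers": 0.085},
  {"linear": [-0.0306, 0.0224, 0], "delta_rot": [0, 0, 0], "fingers": 0.085},
  {"linear": [-0.0306, 0.0224, 0], "delta_rot": [0, 0, 0], "fingers": 0.085},
  {"linear": [-0.0306, 0.0224, 0], "delta_rot": [0, 0, 0], "fingers": 0.085},
  {"linear": [-0.0306, 0.0224, 0], "delta_rot": [0, 0, 0], "fingers": 0.085},
  {"linear": [-0.0306, 0.0224, 0], "delta_rot": [0, 0, 0], "fingers": 0.085},
  {"linear": [-0.0306, 0.0224, 0], "delta_rot": [0, 0, 0], "fingers": 0.085},
  {"linear": [-0.0306, 0.0224, 0], "delta_rot": [0, 0, 0], "fingers": 0.085},
  {"linear": [-0.0306, 0.0224, 0], "delta_rot": [0, 0, 0], "fingers": 0.085},
  {"linear": [-0.0306, 0.0224, 0], "delta_rot": [0, 0, 0], "fingers": 0.085},
  {"linear": [-0.0306, 0.0224, 0], "delta_rot": [0, 0, 0], "fingers": 0.085},
])

```text
clock: 2.9
position: [0.4828, -0.3369, 0.257]
ee_rot: [0.003, 0.799, 0.602, 0.01]
contact_force: [1.0, 0.5, 1.0]
width: 0.0851
```

>>> send_rows([
  {"linear": [0, 0, 0], "delta_rot": [0, 0, 6.7], "fingers": 0.085},
  {"linear": [0, 0, 0], "delta_rot": [0, 0, 6.7], "fingers": 0.085},
  {"linear": [0, 0, 0], "delta_rot": [0, 0, 6.7], "fingers": 0.085},
  {"linear": [0, 0, 0], "delta_rot": [0, 0, 6.7], "fingers": 0.085},
  {"linear": [0, 0, 0], "delta_rot": [0, 0, 6.7], "fingers": 0.085},
  {"linear": [0, 0, 0], "delta_rot": [0, 0, 6.7], "fingers": 0.085},
  {"linear": [0, 0, 0], "delta_rot": [0, 0, 6.7], "fingers": 0.085},
  {"linear": [0, 0, 0], "delta_rot": [0, 0, 6.7], "fingers": 0.085},
  {"linear": [0, 0, 0], "delta_rot": [0, 0, 6.7], "fingers": 0.085},
  {"linear": [0, 0, 0], "delta_rot": [0, 0, 6.7], "fingers": 0.085},
  {"linear": [0, 0, 0], "delta_rot": [0, 0, 6.7], "fingers": 0.085},
  {"linear": [0, 0, 0], "delta_rot": [0, 0, 6.7], "fingers": 0.085},
])

```text
clock: 3.9
position: [0.4856, -0.3501, 0.2532]
ee_rot: [-0.003, 0.995, -0.095, 0.01]
contact_force: [0.7, -0.0, -0.0]
width: 0.0848
```

```bash
cat >> h.py <<'E'
from scipy.spatial.transform import Rotation as Ro
def pose():
    s=manip.get_state(); q=s['ee_rot']; return s['position'],Ro.from_quat([q[1],q[2],q[3],q[0]]),s
def go(p,yaw,n=None):
    """tool down, tool x at yaw deg: shift in tool axes and rotvec (deg)"""
    P,R,s=pose(); y=np.radians(yaw)
    T=Ro.from_matrix(np.array([[np.cos(y),np.sin(y),0],[np.sin(y),-np.cos(y),0],[0,0,-1]]).astype(float))
    r=(R.inv()*T).as_rotvec(degrees=True); d=R.inv().apply(np.array(p)-P)
    dt=T.inv().apply(np.array(p)-P)
    X=R.as_matrix()[:,0]
    print('t',round(s['clock'],2),'pos',P.round(4),'yaw',np.degrees(np.arctan2(X[1],X[0])).round(1),'F',np.round(s['contact_force'],1),'w',round(s['width'],4))
    print(' shift(now axes)',d.round(4),'|',np.linalg.norm(d).round(3),' shift(target axes)',dt.round(4),' rot',r.round(2))
E
python3 - <<'E'
from h import *
save('wrist','w0.png'); go([.471,-.306,.067],-34.2)
for n in('scraper',): print([(np.round(r['extent']),r['p']) for r in manip.find_in(n,'wrist')])
y=np.radians(-34.2);R=np.array([[np.cos(y),-np.sin(y)],[np.sin(y),np.cos(y)]])
im=cv2.imread('pics/w0.png')
for v,z in [((-.011,-.052),.074),((-.011,.052),.074),((.011,-.052),.074),((.011,.052),.074)]:
    p=proj('wrist',[np.r_[np.array([.4714,-.3056])+R@np.array(v),z]])[0];print(p);cv2.circle(im,tuple(int(round(q)) for q in p),3,(0,0,255),-1)
cv2.imwrite('pics/w0.png',im)
E
```

```text
t 3.95 pos [ 0.4856 -0.3501  0.2532] yaw -11.1 F [-0.8  0.4  0.5] w 0.0851
 shift(now axes) [-0.0264 -0.0392  0.186 ] | 0.192  shift(target axes) [-0.0369 -0.0283  0.1862]  rot [-0.61 -0.99 23.12]
[(array([238.,  69., 325., 229.]), 0.62)]
[233.39086331 223.99214473]
[290.45943518  81.93863275]
[262.16189939 235.92236912]
[321.12983164  96.25223808]
```

View pics/w0.png

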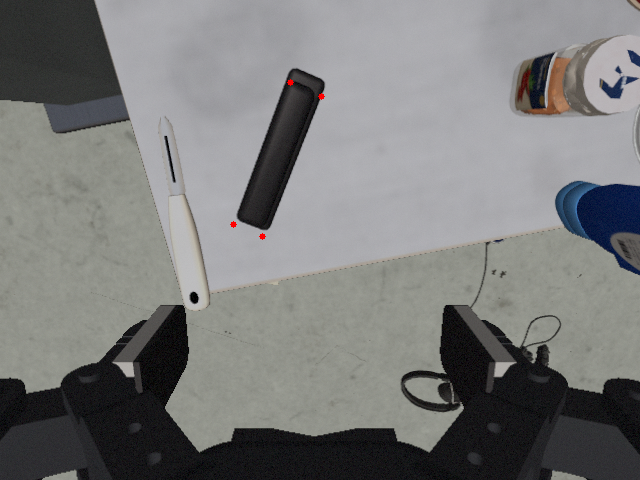

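The wrist view shows the scraper bar from about (304,88) at its far end to (254,221) at its near end. That is roughly 5–10 mm off my estimate, so I'll re-fit it.

```bash
python3 - <<'E'
from h import *
im=cv2.imread('pics/w0.png')
m=manip.masks_of('scraper','wrist')
Q=atz('wrist',[[304,88],[254,221],[292,84],[316,94],[240,215],[268,227]],.074)[:,:2]
print(Q.round(4), np.linalg.norm(Q[0]-Q[1]),np.linalg.norm(Q[2]-Q[3]),np.linalg.norm(Q[4]-Q[5]))
d=Q[0]-Q[1];yaw=np.degrees(np.arctan2(-d[0],d[1]));c=Q[:2].mean(0);print('yaw',yaw,'ctr',c)
# foot top far end corners at z=.025
F=atz('wrist',[[292,69],[324,79]],.025)[:,:2];u=d/np.linalg.norm(d);print('ctr from foot end',F.mean(0)-u*.065)
if m: 
  r=cv2.minAreaRect(np.argwhere(m[0]['pixels'])[:,::-1].astype(np.float32));print(r,m[0]['extent'])
  cc=atz('wrist',[r[0]],.05);print(cc)
go([c[0],c[1],.12],yaw)
E
```

```text
[[ 0.4993 -0.2617]
 [ 0.4479 -0.3431]
 [ 0.492  -0.2578]
 [ 0.5064 -0.2667]
 [ 0.4391 -0.3371]
 [ 0.4567 -0.3492]] 0.09634043762168819 0.01692179314895404 0.02141894457576358
yaw -32.26508271933966 ctr [ 0.47360699 -0.30238551]
ctr from foot end [ 0.47009445 -0.30345466]
((280.2613220214844, 149.46286010742188), (38.84324264526367, 163.296630859375), 20.15174674987793) [239.1, 71.0, 326.4, 230.9]
[[ 0.47452922 -0.29867054  0.05      ]]
t 4.05 pos [ 0.4856 -0.3501  0.2532] yaw -10.4 F [-0.1  0.5  0.4] w 0.0849
 shift(now axes) [-0.023  -0.0439  0.1331] | 0.142  shift(target axes) [-0.0357 -0.034   0.1332]  rot [-0.59 -1.01 21.91]
```

>>> send_rows([
  {"linear": [0, 0, 0], "delta_rot": [-0.15, -0.25, 5.6], "fingers": 0.085},
  {"linear": [0, 0, 0], "delta_rot": [-0.15, -0.25, 5.6], "fingers": 0.085},
  {"linear": [0, 0, 0], "delta_rot": [-0.15, -0.25, 5.6], "fingers": 0.085},
  {"linear": [0, 0, 0], "delta_rot": [-0.15, -0.25, 5.6], "fingers": 0.085},
  {"linear": [-0.009, -0.008, 0.025], "delta_rot": [0, 0, 0], "fingers": 0.085},
  {"linear": [-0.009, -0.008, 0.025], "delta_rot": [0, 0, 0], "fingers": 0.085},
  {"linear": [-0.009, -0.008, 0.025], "delta_rot": [0, 0, 0], "fingers": 0.085},
  {"linear": [-0.009, -0.008, 0.025], "delta_rot": [0, 0, 0], "fingers": 0.085},
  {"linear": [0, 0, 0.025], "delta_rot": [0, 0, 0], "fingers": 0.085},
  {"linear": [0, 0, 0], "delta_rot": [0, 0, 0], "fingers": 0.085},
])

```text
clock: 4.88
position: [0.4744, -0.3047, 0.1268]
ee_rot: [0.003, 0.961, -0.276, 0.004]
contact_force: [-0.6, 0.7, -0.7]
width: 0.0849
```

```bash
python3 - <<'E'
from h import *
go([.4725,-.303,.067],-33)
E
```

```text
t 4.88 pos [ 0.4744 -0.3047  0.1268] yaw -32.0 F [-0.6  0.7 -0.7] w 0.0849
 shift(now axes) [-0.0031 -0.0006  0.0598] | 0.06  shift(target axes) [-0.0025 -0.0004  0.0598]  rot [ 0.16 -0.53  0.96]
```

>>> send_rows([
  {"linear": [-0.001, 0, 0.015], "delta_rot": [0, -0.5, 0.8], "fingers": 0.085},
  {"linear": [-0.001, 0, 0.015], "delta_rot": [0, 0, 0], "fingers": 0.085},
  {"linear": [0, 0, 0.015], "delta_rot": [0, 0, 0], "fingers": 0.085},
  {"linear": [0, 0, 0.012], "delta_rot": [0, 0, 0], "fingers": 0.085},
  {"linear": [0, 0, 0.003], "delta_rot": [0, 0, 0], "fingers": 0.085},
  {"linear": [0, 0, 0], "delta_rot": [0, 0, 0], "fingers": 0.085},
])

```text
clock: 5.38
position: [0.4763, -0.3071, 0.0702]
ee_rot: [0.003, 0.961, -0.277, 0.003]
contact_force: [0.8, 0.9, -0.3]
width: 0.0851
```

>>> send_rows([
  {"linear": [0, 0, 0], "delta_rot": [0, 0, 0], "fingers": 0.0},
  {"linear": [0, 0, 0], "delta_rot": [0, 0, 0], "fingers": 0.0},
  {"linear": [0, 0, 0], "delta_rot": [0, 0, 0], "fingers": 0.0},
  {"linear": [0, 0, 0], "delta_rot": [0, 0, 0], "fingers": 0.0},
  {"linear": [0, 0, 0], "delta_rot": [0, 0, 0], "fingers": 0.0},
  {"linear": [0, 0, 0], "delta_rot": [0, 0, 0], "fingers": 0.0},
  {"linear": [0, 0, 0], "delta_rot": [0, 0, 0], "fingers": 0.0},
  {"linear": [0, 0, 0], "delta_rot": [0, 0, 0], "fingers": 0.0},
], force=70)

```text
clock: 6.05
position: [0.4788, -0.3094, 0.0756]
ee_rot: [0.005, 0.961, -0.275, 0.007]
contact_force: [0.5, 1.0, -1.5]
width: 0.0225
```

```bash
python3 - <<'E'
from h import *
go([.4725,-.303,.2],-33)
E
```

```text
t 6.05 pos [ 0.4788 -0.3094  0.0756] yaw -32.0 F [ 0.5  1.  -1.5] w 0.0225
 shift(now axes) [-0.0067 -0.0015 -0.1245] | 0.125  shift(target axes) [-0.0088 -0.002  -0.1244]  rot [ 0.29 -0.92  1.03]
```

>>> send_rows([
  {"linear": [0, 0, -0.02], "delta_rot": [0, 0, 0], "fingers": 0.0},
  {"linear": [0, 0, -0.03], "delta_rot": [0, 0, 0], "fingers": 0.0},
  {"linear": [0, 0, -0.035], "delta_rot": [0, 0, 0], "fingers": 0.0},
  {"linear": [0, 0, -0.035], "delta_rot": [0, 0, 0], "fingers": 0.0},
  {"linear": [0, 0, -0.03], "delta_rot": [0, -1, 0], "fingers": 0.0},
  {"linear": [0, 0, 0], "delta_rot": [0, 0, -5.8], "fingers": 0.0},
  {"linear": [0, 0, 0], "delta_rot": [0, 0, -5.8], "fingers": 0.0},
  {"linear": [0, 0, 0], "delta_rot": [0, 0, -5.8], "fingers": 0.0},
  {"linear": [0, 0, 0], "delta_rot": [0, 0, -5.8], "fingers": 0.0},
  {"linear": [0, 0, 0], "delta_rot": [0, 0, -5.8], "fingers": 0.0},
  {"linear": [0, 0, 0], "delta_rot": [0, 0, 0], "fingers": 0.0},
])

```text
clock: 6.97
position: [0.4759, -0.3061, 0.2304]
ee_rot: [-0.0, 1.0, -0.014, -0.004]
contact_force: [-0.3, 0.7, -0.7]
width: 0.0225
```

```bash
python3 - <<'E'
from h import *
go([.647,.078,.22],-3.3)
save('wrist','w1.png');save('side','s1.png')
print([(np.round(r['extent']),r['p']) for r in manip.find_in('scraper','side')])
E
```

```text
t 6.97 pos [ 0.4759 -0.3061  0.2304] yaw -1.6 F [-0.3  0.7 -0.7] w 0.0225
 shift(now axes) [ 0.1606 -0.3886  0.0092] | 0.421  shift(target axes) [ 0.1488 -0.3933  0.0104]  rot [-0.02  0.5   1.73]
[(array([398., 135., 421., 169.]), 0.6)]
```

>>> send_rows([
  {"linear": [0.0134, -0.0324, 0], "delta_rot": [0, 0, 1.7], "fingers": 0.0},
  {"linear": [0.0124, -0.0326, 0], "delta_rot": [0, 0, 0], "fingers": 0.0},
  {"linear": [0.0124, -0.0328, 0], "delta_rot": [0, 0, 0], "fingers": 0.0},
  {"linear": [0.0124, -0.0328, 0], "delta_rot": [0, 0, 0], "fingers": 0.0},
  {"linear": [0.0124, -0.0328, 0], "delta_rot": [0, 0, 0], "fingers": 0.0},
  {"linear": [0.0124, -0.0328, 0], "delta_rot": [0, 0, 0], "fingers": 0.0},
  {"linear": [0.0124, -0.0328, 0], "delta_rot": [0, 0, 0], "fingers": 0.0},
  {"linear": [0.0124, -0.0328, 0], "delta_rot": [0, 0, 0], "fingers": 0.0},
  {"linear": [0.0124, -0.0328, 0], "delta_rot": [0, 0, 0], "fingers": 0.0},
  {"linear": [0.0124, -0.0328, 0], "delta_rot": [0, 0, 0], "fingers": 0.0},
  {"linear": [0.0124, -0.0328, 0], "delta_rot": [0, 0, 0], "fingers": 0.0},
  {"linear": [0.0124, -0.0328, 0], "delta_rot": [0, 0, 0], "fingers": 0.0},
])

```text
clock: 8.12
position: [0.6598, 0.0825, 0.2241]
ee_rot: [0.002, 0.999, -0.051, -0.007]
contact_force: [-0.2, -1.0, -2.3]
width: 0.022
```

```bash
python3 - <<'E'
from h import *
go([.647,.078,.22],-3.3)
im=save('scene','sc2.png');im2=save('side','s2.png')
a=cv2.resize(im[150:350,190:390,::-1],(600,600),interpolation=cv2.INTER_CUBIC)
cv2.imwrite('pics/v2.png',a)
cv2.imwrite('pics/v3.png',cv2.resize(im2[100:290,230:440,::-1],(663,600),interpolation=cv2.INTER_CUBIC))
P,R,s=pose()
for n in('scene','side'):
  print(n,'bottom corners if offset .0756',proj(n,[P+R.apply([a,b,.0756]) for a in(-.015,.015) for b in(-.065,.065)]).round(1).tolist())
E
```

```text
t 8.12 pos [0.6598 0.0825 0.2241] yaw -5.8 F [-0.2 -1.  -2.3] w 0.022
 shift(now axes) [-0.0122  0.0057  0.0043] | 0.014  shift(target axes) [-0.0125  0.0052  0.0041]  rot [ 0.31  0.74 -2.5 ]
scene bottom corners if offset .0756 [[240.8, 259.0], [293.4, 222.0], [230.8, 250.1], [283.2, 214.0]]
side bottom corners if offset .0756 [[263.1, 216.4], [295.6, 198.0], [249.8, 214.7], [283.2, 196.7]]
```

View pics/v2.png

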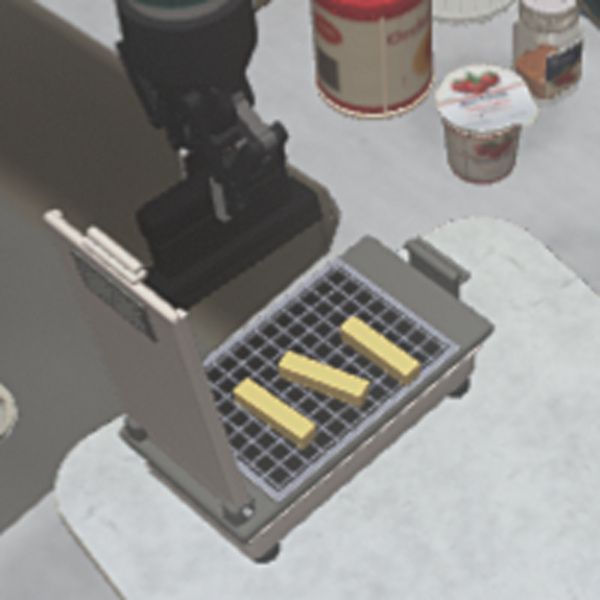

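View pics/v3.png

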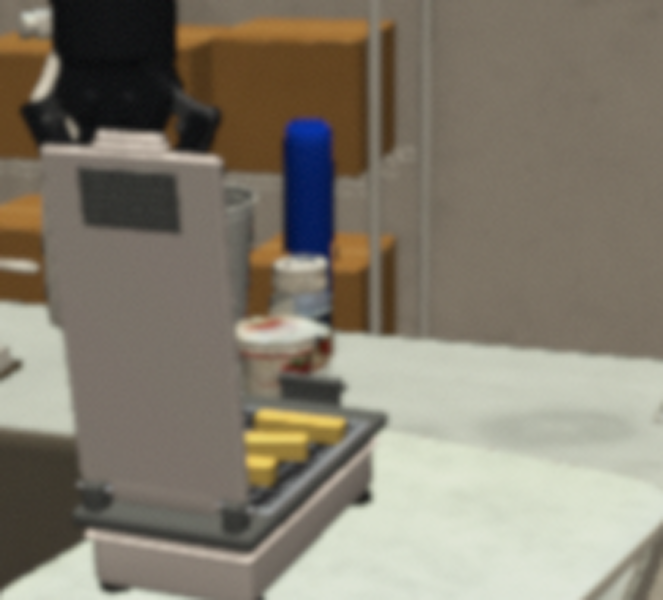

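The scraper hangs straight, just beyond the dicer's +x side, and its foot corner is near v2 (322,222), which agrees with the prediction. The sticks haven't moved.

>>> send_rows([
  {"linear": [-0.01, 0, 0], "delta_rot": [0.3, 0.7, -2.5], "fingers": 0.0},
  {"linear": [0, 0, 0.02], "delta_rot": [0, 0, 0], "fingers": 0.0},
  {"linear": [0, 0, 0.02], "delta_rot": [0, 0, 0], "fingers": 0.0},
  {"linear": [0, 0, 0.012], "delta_rot": [0, 0, 0], "fingers": 0.0},
  {"linear": [0, 0, 0.006], "delta_rot": [0, 0, 0], "fingers": 0.0},
  {"linear": [0, 0, 0], "delta_rot": [0, 0, 0], "fingers": 0.0},
])

```text
clock: 8.72
position: [0.6512, 0.0886, 0.1621]
ee_rot: [-0.001, 1.0, -0.027, 0.0]
contact_force: [0.3, -0.0, -1.1]
width: 0.0223
```

```bash
python3 - <<'E'
from h import *
go([.649,.08,.150],-3.3)
P,R,s=pose()
im=save('scene','sc3.png');c=im[190:340,205:355,::-1].copy()
cv2.imwrite('pics/v4.png',cv2.resize(c,(600,600),interpolation=cv2.INTER_CUBIC))
p=proj('scene',[P+R.apply([a,b,.0756]) for a in(-.015,) for b in(-.065,.065)]);print(((p-[205,190])*4).round())
E
```

```text
t 8.72 pos [0.6512 0.0886 0.1621] yaw -3.1 F [ 0.3 -0.  -1.1] w 0.0223
 shift(now axes) [-0.0017  0.0087  0.0121] | 0.015  shift(target axes) [-0.0017  0.0087  0.0121]  rot [-0.1  -0.01  0.18]
[[174. 371.]
 [368. 218.]]
```

View pics/v4.png

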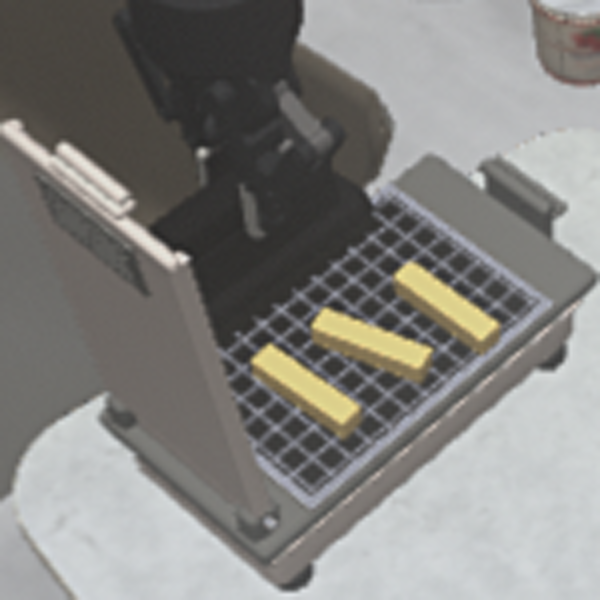

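The foot hovers at the far edge of the grid; its corner at (372,220) agrees with the prediction of (368,218). I'll shift it 8 mm toward -y and lower it.

>>> send_rows([
  {"linear": [-0.001, 0.008, 0.004], "delta_rot": [0, 0, 0], "fingers": 0.0},
  {"linear": [0, 0, 0.004], "delta_rot": [0, 0, 0], "fingers": 0.0},
  {"linear": [0, 0, 0.003], "delta_rot": [0, 0, 0], "fingers": 0.0},
  {"linear": [0, 0, 0], "delta_rot": [0, 0, 0], "fingers": 0.0},
])

```text
clock: 9.1
position: [0.6516, 0.0785, 0.1535]
ee_rot: [-0.001, 1.0, -0.028, 0.003]
contact_force: [-1.0, -0.3, -1.5]
width: 0.0223
```

```bash
python3 - <<'E'
from h import *
go([.649,.08,.150],-3.3)
E
```

```text
t 9.1 pos [0.6516 0.0785 0.1535] yaw -3.3 F [-1.  -0.3 -1.5] w 0.0223
 shift(now axes) [-0.0027 -0.0013  0.0035] | 0.005  shift(target axes) [-0.0027 -0.0013  0.0035]  rot [-0.09 -0.33  0.05]
```

>>> send_rows([
  {"linear": [-0.001, 0, 0.003], "delta_rot": [0, 0, 0], "fingers": 0.0},
  {"linear": [0, 0, 0.002], "delta_rot": [0, 0, 0], "fingers": 0.0},
  {"linear": [0, 0, 0.002], "delta_rot": [0, 0, 0], "fingers": 0.0},
])

```text
clock: 9.35
position: [0.6517, 0.0785, 0.1489]
ee_rot: [-0.001, 1.0, -0.029, 0.005]
contact_force: [-2.9, -0.5, 14.4]
width: 0.0224
```

>>> send_rows([
  {"linear": [-0.008, 0, 0], "delta_rot": [0, 0, 0], "fingers": 0.0},
  {"linear": [-0.01, 0, 0.0005], "delta_rot": [0, 0, 0], "fingers": 0.0},
  {"linear": [-0.01, 0, 0.0005], "delta_rot": [0, 0, 0], "fingers": 0.0},
  {"linear": [-0.01, 0, 0.0005], "delta_rot": [0, 0, 0], "fingers": 0.0},
  {"linear": [-0.01, 0, 0.0005], "delta_rot": [0, 0, 0], "fingers": 0.0},
])

```text
clock: 9.77
position: [0.6063, 0.0814, 0.1492]
ee_rot: [-0.001, 1.0, -0.028, 0.012]
contact_force: [1.9, 0.4, 2.7]
width: 0.0222
```

```bash
python3 - <<'E'
from h import *
go([.52,.085,.150],-3.3)
E
```

```text
t 9.77 pos [0.6063 0.0814 0.1492] yaw -3.2 F [1.9 0.4 2.7] w 0.0222
 shift(now axes) [-0.0863  0.0013 -0.0028] | 0.086  shift(target axes) [-0.0864  0.0014 -0.0008]  rot [-0.14 -1.36  0.05]
```

>>> send_rows([
  {"linear": [-0.01, 0, 0.0005], "delta_rot": [0, -0.3, 0], "fingers": 0.0},
  {"linear": [-0.01, 0, 0.0005], "delta_rot": [0, -0.3, 0], "fingers": 0.0},
  {"linear": [-0.01, 0, 0.0005], "delta_rot": [0, -0.3, 0], "fingers": 0.0},
  {"linear": [-0.01, 0, 0.0005], "delta_rot": [0, -0.3, 0], "fingers": 0.0},
  {"linear": [-0.01, 0, 0], "delta_rot": [0, -0.3, 0], "fingers": 0.0},
  {"linear": [-0.01, 0, 0], "delta_rot": [0, 0, 0], "fingers": 0.0},
  {"linear": [-0.01, 0, 0], "delta_rot": [0, 0, 0], "fingers": 0.0},
  {"linear": [-0.01, 0, 0], "delta_rot": [0, 0, 0], "fingers": 0.0},
  {"linear": [-0.012, 0, 0], "delta_rot": [0, 0, 0], "fingers": 0.0},
  {"linear": [-0.012, 0, -0.002], "delta_rot": [0, 0, 0], "fingers": 0.0},
])

```text
clock: 10.6
position: [0.4883, 0.0881, 0.1473]
ee_rot: [-0.001, 1.0, -0.028, -0.005]
contact_force: [0.0, -0.5, -1.5]
width: 0.0207
```

```bash
python3 - <<'E'
from h import *
go([.46,-.15,.2],-3.3)
im=save('scene','sc4.png');c=im[200:400,205:455,::-1].copy()
cv2.imwrite('pics/v5.png',cv2.resize(c,(750,600),interpolation=cv2.INTER_CUBIC))
E
```

```text
t 10.6 pos [0.4883 0.0881 0.1473] yaw -3.3 F [ 0.  -0.5 -1.5] w 0.0207
 shift(now axes) [-0.0153  0.2392 -0.0531] | 0.245  shift(target axes) [-0.0146  0.2393 -0.0527]  rot [-0.14  0.61  0.04]
```

View pics/v5.png

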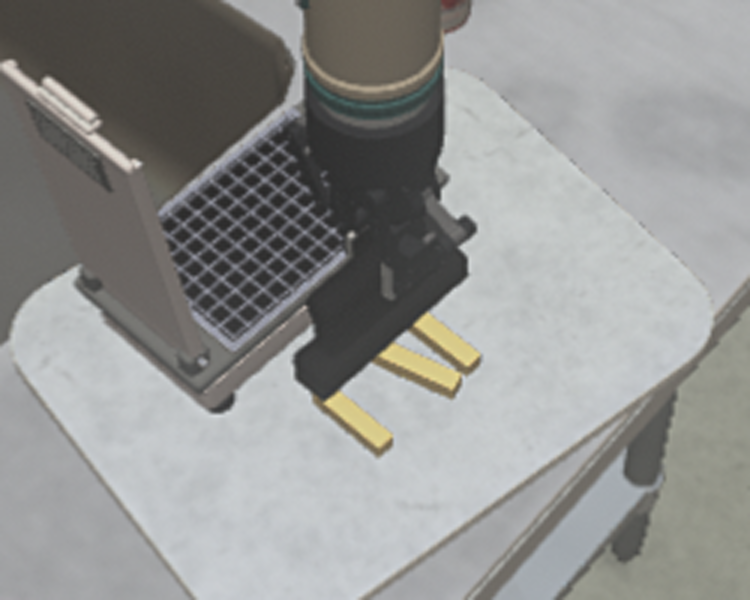

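All three yellow sticks lie on the board, at v5 (355,425), (420,370) and (447,345), and the grid is empty. Next I'll put the scraper back on its free spot.

>>> send_rows([
  {"linear": [0.001, 0.034, -0.002], "delta_rot": [0, 0.6, 0], "fingers": 0.0},
  {"linear": [0.001, 0.036, 0], "delta_rot": [0, 0, 0], "fingers": 0.0},
  {"linear": [0.001, 0.036, 0], "delta_rot": [0, 0, 0], "fingers": 0.0},
  {"linear": [0.001, 0.036, 0], "delta_rot": [0, 0, 0], "fingers": 0.0},
  {"linear": [0.001, 0.036, 0], "delta_rot": [0, 0, 0], "fingers": 0.0},
  {"linear": [0.001, 0.036, 0], "delta_rot": [0, 0, 0], "fingers": 0.0},
  {"linear": [0.001, 0.036, 0], "delta_rot": [0, 0, 0], "fingers": 0.0},
  {"linear": [0.001, 0.036, 0], "delta_rot": [0, 0, 0], "fingers": 0.0},
  {"linear": [0.001, 0.036, 0], "delta_rot": [0, 0, 0], "fingers": 0.0},
  {"linear": [0.001, 0.036, 0], "delta_rot": [0, 0, 0], "fingers": 0.0},
  {"linear": [0, 0.03, 0], "delta_rot": [0, 0, 0], "fingers": 0.0},
])

```text
clock: 11.57
position: [0.4625, -0.3044, 0.1423]
ee_rot: [-0.007, 1.0, -0.022, -0.01]
contact_force: [0.5, 0.2, -1.3]
width: 0.0211
```

>>> send_rows([
  {"linear": [0, 0, 0], "delta_rot": [0, 0, 6], "fingers": 0.0},
  {"linear": [0, 0, 0], "delta_rot": [0, 0, 6], "fingers": 0.0},
  {"linear": [0, 0, 0], "delta_rot": [0, 0, 6], "fingers": 0.0},
  {"linear": [0, 0, 0], "delta_rot": [0, 0, 6], "fingers": 0.0},
  {"linear": [0, 0, 0], "delta_rot": [0, 0, 6], "fingers": 0.0},
  {"linear": [0, 0, 0], "delta_rot": [0, 0, 0], "fingers": 0.0},
])

```text
clock: 12.07
position: [0.4579, -0.3118, 0.1383]
ee_rot: [-0.004, 0.955, -0.297, -0.015]
contact_force: [-0.5, 0.4, -1.2]
width: 0.0208
```

```bash
python3 - <<'E'
from h import *
go([.474,-.306,.078],-33)
E
```

```text
t 12.07 pos [ 0.4579 -0.3118  0.1383] yaw -34.6 F [-0.5  0.4 -1.2] w 0.0208
 shift(now axes) [ 0.0118 -0.014   0.06  ] | 0.063  shift(target axes) [ 0.0103 -0.0137  0.0603]  rot [ 0.01  1.81 -1.56]
```

>>> send_rows([
  {"linear": [0.01, -0.014, 0], "delta_rot": [0, 1.8, -1.5], "fingers": 0.0},
  {"linear": [0, 0, 0.02], "delta_rot": [0, 0, 0], "fingers": 0.0},
  {"linear": [0, 0, 0.02], "delta_rot": [0, 0, 0], "fingers": 0.0},
  {"linear": [0, 0, 0.012], "delta_rot": [0, 0, 0], "fingers": 0.0},
  {"linear": [0, 0, 0.004], "delta_rot": [0, 0, 0], "fingers": 0.0},
])

```text
clock: 12.48
position: [0.4737, -0.3045, 0.0806]
ee_rot: [0.0, 0.961, -0.277, 0.0]
contact_force: [0.2, 0.9, -2.0]
width: 0.021
```

>>> send_rows([
  {"linear": [0, 0, 0.003], "delta_rot": [0, 0, 0], "fingers": 0.0},
  {"linear": [0, 0, 0.002], "delta_rot": [0, 0, 0], "fingers": 0.0},
])

```text
clock: 12.65
position: [0.4728, -0.3035, 0.0743]
ee_rot: [-0.001, 0.961, -0.276, -0.001]
contact_force: [-0.4, 0.6, -1.6]
width: 0.021
```

>>> send_rows([
  {"linear": [0, 0, 0.002], "delta_rot": [0, 0, 0], "fingers": 0.0},
  {"linear": [0, 0, 0.002], "delta_rot": [0, 0, 0], "fingers": 0.0},
])

```text
clock: 12.82
position: [0.4729, -0.3035, 0.074]
ee_rot: [-0.001, 0.961, -0.275, -0.001]
contact_force: [-3.6, 2.4, 11.5]
width: 0.0208
```

The foot has touched down. I'll release it, rise clear, and turn back to yaw -3.3.

>>> send_rows([
  {"linear": [0, 0, 0], "delta_rot": [0, 0, 0], "fingers": 0.06},
  {"linear": [0, 0, 0], "delta_rot": [0, 0, 0], "fingers": 0.06},
  {"linear": [0, 0, 0], "delta_rot": [0, 0, 0], "fingers": 0.06},
  {"linear": [0, 0, -0.01], "delta_rot": [0, 0, 0], "fingers": 0.06},
  {"linear": [0, 0, -0.03], "delta_rot": [0, 0, 0], "fingers": 0.06},
  {"linear": [0, 0, -0.04], "delta_rot": [0, 0, 0], "fingers": 0.06},
  {"linear": [0, 0, -0.04], "delta_rot": [0, 0, -6], "fingers": 0.06},
  {"linear": [0, 0, -0.04], "delta_rot": [0, 0, -6], "fingers": 0.0},
  {"linear": [0, 0, -0.04], "delta_rot": [0, 0, -6], "fingers": 0.0},
  {"linear": [0, 0, -0.04], "delta_rot": [0, 0, -6], "fingers": 0.0},
  {"linear": [0, 0, -0.04], "delta_rot": [0, 0, -6], "fingers": 0.0},
  {"linear": [0, 0, -0.01], "delta_rot": [0, 0, 0], "fingers": 0.0},
])

```text
clock: 13.82
position: [0.4714, -0.3026, 0.3804]
ee_rot: [-0.0, 1.0, -0.002, -0.0]
contact_force: [1.1, 0.0, 0.7]
width: 0.0005
```

```bash
python3 - <<'E'
from h import *
go([.6,.32,.36],-3.3)
y=np.radians(-3.3);Rz=np.array([[np.cos(y),-np.sin(y)],[np.sin(y),np.cos(y)]])
ob=np.array([[205.2,222],[249.5,255]])
for th in (1.5,1.6,1.7,1.8,1.9):
  pts=[]
  for x in(.054,-.054):
    v=Rz@np.array([x,.1045-.212*np.cos(th)]); pts.append([.592+v[0],.081+v[1],.084+.212*np.sin(th)])
  print(th,proj('scene',pts).round(1).tolist(),np.round(pts[1],3))
P=manip.find_in('scraper','scene');save('scene','sc5.png');print([(np.round(r['extent']),r['p']) for r in manip.find_in('scraper','scene')])
E
```

```text
t 13.82 pos [ 0.4714 -0.3026  0.3804] yaw -0.2 F [1.1 0.  0.7] w 0.0005
 shift(now axes) [ 0.1265 -0.6231  0.0209] | 0.636  shift(target axes) [ 0.0925 -0.629   0.0204]  rot [-0.05  0.04  3.11]
1.5 [[223.1, 208.8], [267.1, 243.3]] [0.543 0.173 0.295]
1.6 [[213.0, 215.6], [256.9, 250.8]] [0.544 0.195 0.296]
1.7 [[203.1, 223.3], [246.7, 259.2]] [0.546 0.216 0.294]
1.8 [[193.3, 231.9], [236.7, 268.6]] [0.547 0.237 0.29 ]
1.9 [[183.9, 241.3], [227.0, 278.7]] [0.548 0.257 0.285]
[(array([423., 191., 478., 230.]), 0.55)]
```

The lid reads about 1.68 rad open, and the scraper is found back at its old place. Now I'll go over the lid to its outer side with the fingers closed.

>>> send_rows([
  {"linear": [0, 0, 0], "delta_rot": [0, 0, 3.1], "fingers": 0.0},
  {"linear": [0.0058, -0.0393, 0], "delta_rot": [0, 0, 0], "fingers": 0.0},
  {"linear": [0.0058, -0.0393, 0], "delta_rot": [0, 0, 0], "fingers": 0.0},
  {"linear": [0.0058, -0.0393, 0], "delta_rot": [0, 0, 0], "fingers": 0.0},
  {"linear": [0.0058, -0.0393, 0], "delta_rot": [0, 0, 0], "fingers": 0.0},
  {"linear": [0.0058, -0.0393, 0], "delta_rot": [0, 0, 0], "fingers": 0.0},
  {"linear": [0.0058, -0.0393, 0], "delta_rot": [0, 0, 0], "fingers": 0.0},
  {"linear": [0.0058, -0.0393, 0], "delta_rot": [0, 0, 0], "fingers": 0.0},
  {"linear": [0.0058, -0.0393, 0], "delta_rot": [0, 0, 0], "fingers": 0.0},
])

```text
clock: 14.72
position: [0.5327, 0.014, 0.3559]
ee_rot: [-0.007, 0.999, -0.043, -0.021]
contact_force: [1.9, -1.2, 0.5]
width: 0.0001
```

```bash
python3 - <<'E'
from h import *
go([.6,.32,.37],-3.3)
E
```

```text
t 14.72 pos [0.5327 0.014  0.3559] yaw -4.9 F [ 1.9 -1.2  0.5] w 0.0001
 shift(now axes) [ 0.0405 -0.3108 -0.0121] | 0.314  shift(target axes) [ 0.0496 -0.3094 -0.0141]  rot [-0.71  2.48 -1.58]
```

>>> send_rows([
  {"linear": [0, 0, -0.018], "delta_rot": [-0.7, 2.5, -1.6], "fingers": 0.0},
  {"linear": [0.006, -0.0385, -0.003], "delta_rot": [0, 0, 0], "fingers": 0.0},
  {"linear": [0.006, -0.0385, -0.003], "delta_rot": [0, 0, 0], "fingers": 0.0},
  {"linear": [0.006, -0.0385, -0.003], "delta_rot": [0, 0, 0], "fingers": 0.0},
  {"linear": [0.006, -0.0385, -0.003], "delta_rot": [0, 0, 0], "fingers": 0.0},
  {"linear": [0.006, -0.0385, -0.003], "delta_rot": [0, 0, 0], "fingers": 0.0},
  {"linear": [0.006, -0.0385, -0.003], "delta_rot": [0, 0, 0], "fingers": 0.0},
  {"linear": [0.006, -0.0385, -0.003], "delta_rot": [0, 0, 0], "fingers": 0.0},
  {"linear": [0.006, -0.0385, -0.003], "delta_rot": [0, 0, 0], "fingers": 0.0},
  {"linear": [0, 0, 0], "delta_rot": [0, 0, 0], "fingers": 0.0},
])

```text
clock: 15.55
position: [0.5919, 0.3331, 0.3767]
ee_rot: [0.003, 1.0, -0.025, -0.017]
contact_force: [-0.3, -0.2, -0.6]
width: -0.0
```

```bash
python3 - <<'E'
from h import *
go([.605,.30,.275],-3.3)
E
```

```text
t 15.55 pos [0.5919 0.3331 0.3767] yaw -2.8 F [-0.3 -0.2 -0.6] w -0.0
 shift(now axes) [0.0181 0.0316 0.1014] | 0.108  shift(target axes) [0.015  0.0323 0.1017]  rot [0.44 1.9  0.49]
```

>>> send_rows([
  {"linear": [0.012, 0.02, 0.01], "delta_rot": [0.4, 1.9, 0.5], "fingers": 0.0},
  {"linear": [0, 0, 0.03], "delta_rot": [0, 0, 0], "fingers": 0.0},
  {"linear": [0, 0, 0.03], "delta_rot": [0, 0, 0], "fingers": 0.0},
  {"linear": [0, 0, 0.025], "delta_rot": [0, 0, 0], "fingers": 0.0},
  {"linear": [0, 0, 0], "delta_rot": [0, 0, 0], "fingers": 0.0},
])

```text
clock: 15.97
position: [0.6006, 0.3126, 0.2686]
ee_rot: [0.004, 1.0, -0.025, -0.005]
contact_force: [-1.5, 0.1, -1.8]
width: 0.0002
```

```bash
cat >> h.py <<'E'
def lidpts():
    """TCP targets for tip contact: radius .175 on the outer face, finger half depth .011"""
    out=[]
    for th in (1.68,1.5,1.3,1.1,.9,.7,.5,.3,.2,.1,.07):
        r=.18; n=np.array([np.sin(th),np.cos(th)]) ; e=np.array([-np.cos(th),np.sin(th)])
        p=np.array([.1045,.084])+r*e+.006*n        # contact point (dicer y, world z)
        out.append((th,.081+p[0],p[1]))
    return out
E
python3 - <<'E'
from h import *
go([.605,.24,.275],-3.3)
for a in lidpts(): print(np.round(a,3))
E
```

```text
t 15.97 pos [0.6006 0.3126 0.2686] yaw -2.9 F [-1.5  0.1 -1.8] w 0.0002
 shift(now axes) [ 0.008   0.0723 -0.006 ] | 0.073  shift(target axes) [ 0.0086  0.0722 -0.0064]  rot [0.42 0.54 0.4 ]
[1.68  0.211 0.262]
[1.5   0.179 0.264]
[1.3   0.143 0.259]
[1.1   0.109 0.247]
[0.9   0.078 0.229]
[0.7   0.052 0.205]
[0.5   0.03  0.176]
[0.3   0.015 0.143]
[0.2   0.01  0.126]
[0.1   0.007 0.108]
[0.07  0.006 0.103]
```

>>> send_rows([
  {"linear": [0.004, 0.02, 0], "delta_rot": [0.4, 0.5, 0.4], "fingers": 0.0},
  {"linear": [0, 0.02, 0], "delta_rot": [0, 0, 0], "fingers": 0.0},
  {"linear": [0, 0.02, 0], "delta_rot": [0, 0, 0], "fingers": 0.0},
  {"linear": [0, 0.02, 0], "delta_rot": [0, 0, 0], "fingers": 0.0},
  {"linear": [0, 0.018, 0], "delta_rot": [0, 0, 0], "fingers": 0.0},
  {"linear": [0, 0.018, 0], "delta_rot": [0, 0, 0], "fingers": 0.0},
  {"linear": [0, 0.018, 0], "delta_rot": [0, 0, 0], "fingers": 0.0},
])

```text
clock: 16.55
position: [0.5939, 0.1741, 0.2646]
ee_rot: [0.001, 1.0, -0.026, -0.007]
contact_force: [0.3, 1.3, -2.0]
width: 0.0003
```

```bash
python3 - <<'E'
from h import *
go([.603,.12,.272],-3.3)
im=save('side','s6.png')
cv2.imwrite('pics/v6.png',cv2.resize(im[60:310,200:450,::-1],(600,600),interpolation=cv2.INTER_CUBIC))
E
```

```text
t 16.55 pos [0.5939 0.1741 0.2646] yaw -3.0 F [ 0.3  1.3 -2. ] w 0.0003
 shift(now axes) [ 0.0118  0.0536 -0.0075] | 0.055  shift(target axes) [ 0.0122  0.0535 -0.0074]  rot [0.12 0.76 0.32]
```

View pics/v6.png

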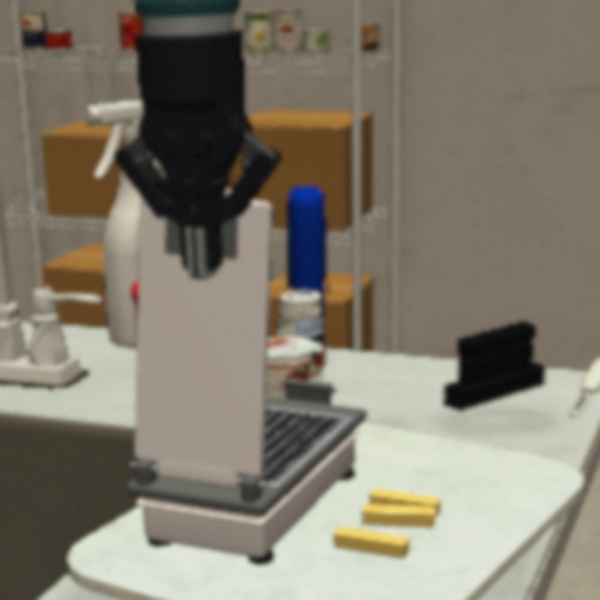

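The closed fingers rest on the lid's outer face and are swinging it; the sticks and scraper are where I left them. I'll follow the arc.

>>> send_rows([
  {"linear": [0.005, 0.018, 0], "delta_rot": [0, 0.7, 0], "fingers": 0.0},
  {"linear": [0.003, 0.018, 0], "delta_rot": [0, 0, 0], "fingers": 0.0},
  {"linear": [0.003, 0.018, 0], "delta_rot": [0, 0, 0], "fingers": 0.0},
  {"linear": [0, 0.015, 0.006], "delta_rot": [0, 0, 0], "fingers": 0.0},
  {"linear": [0, 0.015, 0.006], "delta_rot": [0, 0, 0], "fingers": 0.0},
  {"linear": [0, 0.013, 0.01], "delta_rot": [0, 0, 0], "fingers": 0.0},
])

```text
clock: 17.1
position: [0.6, 0.0725, 0.2473]
ee_rot: [-0.001, 1.0, -0.027, 0.002]
contact_force: [0.3, 1.2, 0.4]
width: -0.0
```

```bash
python3 - <<'E'
from h import *
go([.600,.041,.201],-3.3)
E
```

```text
t 17.1 pos [0.6    0.0725 0.2473] yaw -3.1 F [0.3 1.2 0.4] w -0.0
 shift(now axes) [0.0016 0.0316 0.0462] | 0.056  shift(target axes) [0.0018 0.0314 0.0463]  rot [-0.16 -0.17  0.21]
```

>>> send_rows([
  {"linear": [0, 0.0105, 0.0155], "delta_rot": [0, 0, 0], "fingers": 0.0},
  {"linear": [0, 0.0105, 0.0155], "delta_rot": [0, 0, 0], "fingers": 0.0},
  {"linear": [0, 0.0105, 0.0155], "delta_rot": [0, 0, 0], "fingers": 0.0},
  {"linear": [0, 0.0075, 0.0165], "delta_rot": [0, 0, 0], "fingers": 0.0},
  {"linear": [0, 0.0065, 0.0165], "delta_rot": [0, 0, 0], "fingers": 0.0},
])

```text
clock: 17.52
position: [0.5988, 0.0232, 0.1682]
ee_rot: [-0.001, 1.0, -0.028, 0.005]
contact_force: [-1.7, 1.4, 1.6]
width: -0.0003
```

```bash
python3 - <<'E'
from h import *
go([.595,.005,.14],-3.3)
im=save('side','s7.png')
cv2.imwrite('pics/v7.png',cv2.resize(im[60:310,200:450,::-1],(600,600),interpolation=cv2.INTER_CUBIC))
E
```

```text
t 17.52 pos [0.5988 0.0232 0.1682] yaw -3.2 F [-1.7  1.4  1.6] w -0.0003
 shift(now axes) [-0.0031  0.0184  0.0281] | 0.034  shift(target axes) [-0.0027  0.0184  0.0282]  rot [-0.15 -0.52  0.14]
```

View pics/v7.png

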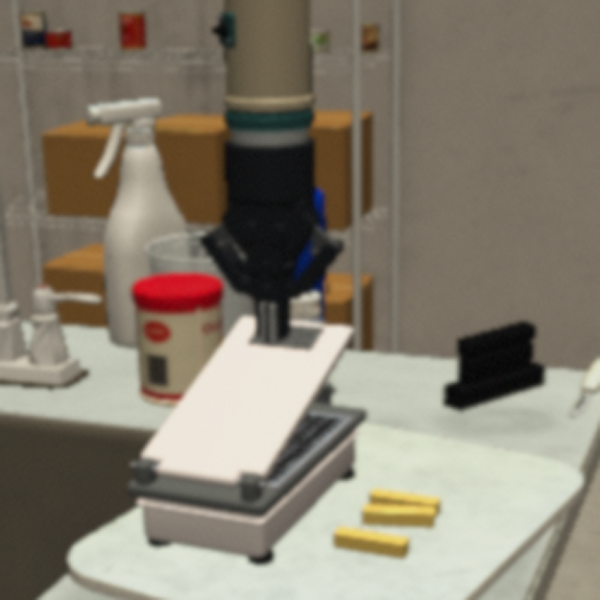

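The finger is at the edge of the grey pad, with the lid at about 0.35 rad. I'll centre on the pad and press.

>>> send_rows([
  {"linear": [-0.003, 0.006, 0.01], "delta_rot": [0, -0.5, 0], "fingers": 0.0},
  {"linear": [-0.003, 0.006, 0.01], "delta_rot": [0, 0, 0], "fingers": 0.0},
  {"linear": [-0.003, 0.006, 0.01], "delta_rot": [0, 0, 0], "fingers": 0.0},
  {"linear": [0, 0.003, 0.004], "delta_rot": [0, 0, 0], "fingers": 0.0},
])

```text
clock: 17.9
position: [0.5875, 0.0016, 0.1297]
ee_rot: [-0.002, 1.0, -0.028, -0.002]
contact_force: [-0.1, 0.8, 1.7]
width: -0.0001
```

>>> send_rows([
  {"linear": [0, 0, 0.004], "delta_rot": [0, 0, 0], "fingers": 0.0},
  {"linear": [0, 0, 0.004], "delta_rot": [0, 0, 0], "fingers": 0.0},
  {"linear": [0, 0, 0.004], "delta_rot": [0, 0, 0], "fingers": 0.0},
])

```text
clock: 18.15
position: [0.5878, 0.0006, 0.121]
ee_rot: [-0.001, 1.0, -0.028, -0.002]
contact_force: [-1.8, -0.6, 6.2]
width: -0.0002
```

>>> send_rows([
  {"linear": [0, 0, 0.004], "delta_rot": [0, 0, 0], "fingers": 0.0},
  {"linear": [0, 0, 0.004], "delta_rot": [0, 0, 0], "fingers": 0.0},
  {"linear": [0, 0, 0.003], "delta_rot": [0, 0, 0], "fingers": 0.0},
])

```text
clock: 18.4
position: [0.5882, 0.0005, 0.1134]
ee_rot: [-0.0, 1.0, -0.027, -0.001]
contact_force: [-7.3, -0.8, 27.0]
width: 0.0
```

>>> send_rows([
  {"linear": [0, 0, 0.002], "delta_rot": [0, 0, 0], "fingers": 0.0},
  {"linear": [0, 0, 0.001], "delta_rot": [0, 0, 0], "fingers": 0.0},
  {"linear": [0, 0, -0.005], "delta_rot": [0, 0, 0], "fingers": 0.0},
  {"linear": [0, 0, -0.02], "delta_rot": [0, 0, 0], "fingers": 0.0},
  {"linear": [0, 0, -0.04], "delta_rot": [0, 0, 0], "fingers": 0.0},
  {"linear": [0, 0, -0.04], "delta_rot": [0, 0, 0], "fingers": 0.0},
  {"linear": [0, 0, -0.04], "delta_rot": [0, 0, 0], "fingers": 0.0},
  {"linear": [0, 0, 0], "delta_rot": [0, 0, 0], "fingers": 0.0},
  {"linear": [0, 0, 0], "delta_rot": [0, 0, 0], "fingers": 0.0},
])

```text
clock: 19.15
position: [0.589, 0.0022, 0.2634]
ee_rot: [-0.0, 1.0, -0.026, -0.001]
contact_force: [-0.4, 0.8, -0.7]
width: 0.0002
```

```bash
python3 - <<'E'
from h import *
go([.59,.0,.25],-3.3)
a=save('side','s8.png');b=save('scene','sc8.png')
A=cv2.resize(a[190:300,230:360,::-1],(390,330),interpolation=cv2.INTER_CUBIC)
B=cv2.resize(b[200:310,220:350,::-1],(390,330),interpolation=cv2.INTER_CUBIC)
C=b[130:390,180:500,::-1]
top=np.hstack([A,B]);bot=np.zeros((262,780,3),np.uint8);bot[:260,:320]=C;bot[:260,340:660]=a[130:390,160:480,::-1]
cv2.imwrite('pics/v8.png',np.vstack([top,bot]))
E
```

```text
t 19.15 pos [0.589  0.0022 0.2634] yaw -2.9 F [-0.4  0.8 -0.7] w 0.0002
 shift(now axes) [0.0011 0.0021 0.0134] | 0.014  shift(target axes) [0.0011 0.0021 0.0134]  rot [-0.03  0.16  0.37]
```

View pics/v8.png

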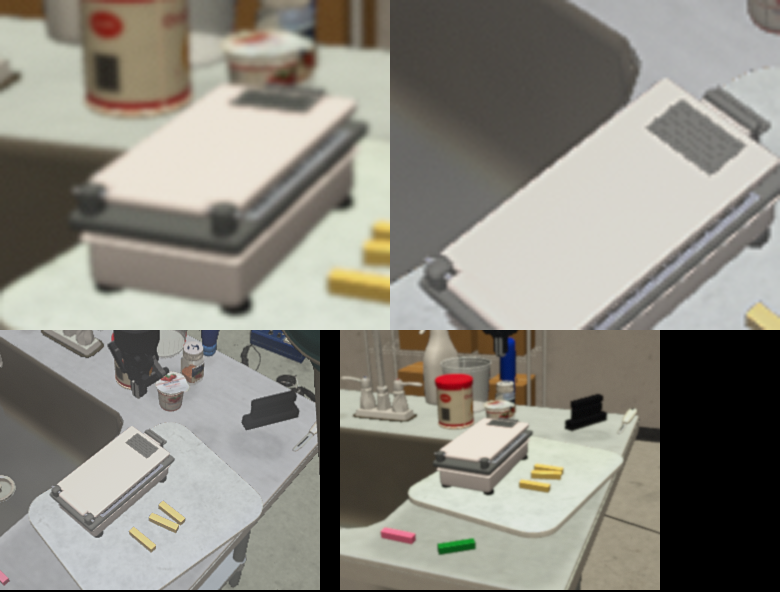

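The lid stays level with nothing touching it, and the catch stands over its end. The sticks are on the board, and the scraper, pot and jar are all standing. I'm handing it in.

```bash
python3 -c "
from rig import manip
print(manip.sign_off())"
```

```text
the job is handed in; nothing more can be done
None
```

The job is done and handed in at about 19 s of the 69 s allowed, but sign-off gave no verdict. I wiped all three yellow sticks onto the board with the scraper in one pass and put the scraper back at its old spot on the table. Then I swung the lid over with closed fingers and pressed the thumb pad to about 27 N.

- **Lid and catch:** in the last pictures the lid is level and stays down after the fingers lifted clear, with the catch over its end. I judged this by eye; the joint angles were not measured.
- **Sticks, scraper and bystanders:** the sticks lie on the board and the scraper stands on the table. The pot and jar look unmoved, and the green and pink look-alikes were left alone.
- **What went wrong or disagreed:**
  - The first three move calls were refused because rows need all fields; nothing moved.
  - My first scraper position was about 5–10 mm off in the wrist view, so I re-fitted it before grasping.
  - The lid stood at about 1.68 rad, not the full 1.9.

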